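Unsnap the ball grader's cover and tip the grinding balls into their lanes

TASK

Squeeze the two orange tabs of the ball grader's yellow cover together, lift the cover off and lay it right way up, flat on the free worktop to the left of the grader. Then push the red lever to tip the pan so that the grinding balls roll down the rods and sort themselves, the large ones into the green end lane and the small ones into the blue lane under the rods, and let the pan fall back. Lose no ball, and leave the petri dish and the timer where they are.

Things in the scene. Friction and masses are not known exactly. Their poses are not given: they have to be found in the camera images.
- grader: White ball grader fixed to the worktop, 124 (x) x 312 (y) x 135 mm. Origin on the worktop under the pan's pivot line; z up; unturned, x points away from the robot, y to its left. y -10 to +100: hopper (walls x +-52 to 60, top z 119) with pan and cover. y -3 to -143: five steel rods, gaps 18 mm, sloping from z 82 to 36 down to -y. Outer lane walls: inner faces x +-52, tops z 96.
- small_lane (a point): centre of the blue floor under the rods, the small lane; inside it runs y = 0 to -140 mm, x = +-52 mm in the grader's frame, floor z 10 to 20 mm; a wall up to z = 28 mm parts it from the green lane
- large_lane (a point): centre of the green floor beyond the rods' low end, the large lane; inside it runs y = -144 to -204 mm, x = +-52 mm in the grader's frame, floor z about 10 mm
- keeper (a point): top centre of the grey keeper on the hopper's robot side (the far one is its mirror): 10 (x) x 30 (y) mm post at x = -67, y = 45, z 85 to 135 mm of the grader, with a window (z 121 to 130 mm, 16 mm wide in y) into which a bolt of the cover snaps; the strap over the window holds the bolt down. Fingertips must stay above its top.
- cover: Yellow snap cover on the hopper, 120 (x) x 100 (y) mm, plate 4 mm, flat underside, about 0.12 kg. Origin: centre of the underside; starts at (0, 45, 119) mm in the grader's frame with the grader's axes. On top two orange upright tabs with a fixed grey rib (14 x 30 mm, 34 high) between. Each tab carries a steel bolt that reaches outward under a keeper's strap. Flat lift straight up frees it.
- cover_grip (a point): midway between the tabs, 40 mm above the cover's underside: squeeze here along the cover's x. Each tab: 26 mm wide (y), 6 mm thick (x), top 51 mm above the underside. Outer faces 58 mm apart at rest, 36 mm squeezed fully. Hold both in (9 mm or more each) while lifting; let go, they spring out. Keep fingertips over 16 mm above the underside, clear of the keepers.
- tab_front (a joint): slide of the tab on the cover's -x side, m: 0 = sprung out (latched), grows to 0.011 as it is pressed inward (+x); spring 2.4 N at 0, 6.8 N at 0.011
- tab_back (a joint): slide of the tab on the cover's +x side, m: 0 = sprung out (latched), grows to 0.011 as it is pressed inward (-x); same spring
- pan (a joint): hinge of the steel tipping pan about the grader's x axis at y = 0, z = 92 mm; 0 = at rest (floor slopes back 0.12 rad, so balls stay), grows to 0.75 rad as its rear rises and it pours to -y; falls back to 0 by its own weight when let go. The cover blocks it while it is on (do not force it). 0.25 kg; about 2 to 4 N at the lever tips it.
- lever_tip (a point): centre of the top end of the red grip (16 mm thick, round, the upper 26 mm) of the pan's lever. The lever stands on the robot's side of the hopper, in the plane x = -100 mm of the grader, 78 mm long from the pan's pivot (y = 0, z = 92 mm). At rest it leans 0.35 rad from upright to the grader's +y; pushing it to -y tips the pan, and it turns with the pan by the pan's angle.
- large_0_center (a point): one of two large dark steel grinding balls, 24 mm diameter, in the pan under the cover at the start; the point is its centre
- large_1_center (a point): one of two large dark steel grinding balls, 24 mm diameter, in the pan under the cover at the start; the point is its centre
- small_0_center (a point): one of two small bright steel grinding balls, 14 mm diameter, in the pan under the cover at the start; the point is its centre
- small_1_center (a point): one of two small bright steel grinding balls, 14 mm diameter, in the pan under the cover at the start; the point is its centre
- free_worktop (a point): a point on the worktop (z = 0) in the middle of the bare area to the left of the grader, clear for at least 90 mm all round: a good spot for the cover
- petri: bystander: closed petri dish, 90 x 15 mm, origin under its centre
- timer: bystander: white lab timer lying flat, 66 x 72 x 16 mm, origin under its centre
- large_0: the ball of that name (origin at its underside at the start; use its centre point)
- small_0: the ball of that name (origin at its underside at the start; use its centre point)
- large_1: the ball of that name (origin at its underside at the start; use its centre point)
- small_1: the ball of that name (origin at its underside at the start; use its centre point)

How it is judged:
By the outcome, as a careful person would: the job done as asked, in the order asked, and still so for the second after the job is handed in, with the robot touching nothing.
It also fails if it takes over 58 s, if anything falls off the work surface, if the arm or the gripper's body presses on something with over 40 N, if the wrist force passes 120 N, or if a joint passes its speed limit or range.

ROBOT

A 6-joint arm with a two-finger parallel gripper is mounted at the origin on a cart in front of the work surface, level with it; the furniture and walls round the work are solid. World frame = base frame: x ahead of the robot, y to its left, z up, the work surface at z = 0. Lengths are in mm, angles in rad, forces in N, time in s.
With the tool pointing down it reaches from about 400 to 825 mm from the base axis. Payload 7 kg.
Tool frame: the origin (TCP) lies at the very end of the fingers, on their centre line; the grasp point (between the pads) lies 19 mm behind it; z points along the fingers, y is the line along which they close (so a half turn about z gives the same grasp; the last joint's range is limited). The gripper opens to 85 mm and grips with 20 to 120 N. Pads are 22 mm wide; open, the fingers measure 114 mm over their backs; the gripper's body (76 mm by 85 mm) begins 54 mm behind the grasp point. The pads swing forward as they close: fully open they stand 13 mm farther back than shut.
Start: joints at [-1.025, 0.359, 0.012, 0, -1.224, -0.288], TCP at [172.068, -652.677, 201.802] pointing down, gripper open.
Joint ranges: [-3.07, 3.07], [-1.43, 2.12], [-1.02, 1.25], [-3.03, 1.67], [-3.05, -0], [-3.03, 3.03]. Speed limits (rad/s): [2.39, 2.39, 3.01, 3.14, 3.14, 3.14].

INTERFACE

Orientations are given as a rotation vector (axis times angle).
In Python, from plant import observe, vision, bot gives the robot as it stands.
- The arm moves only by the tool step_arm, never from a script. Its argument "targets" is a list of rows, each an object of numbers: "tx", "ty", "tz": the shift along the tool's x, y, z each as a share of 0.4 m, from -1 to 1; "rx", "ry", "rz": the turn, a rotation vector about the tool's x, y, z each as a share of 45 degrees, from -1 to 1; "hand": the opening in per cent of the stroke, from 0 (shut) to 100 (fully open). A call has 1 to 5 rows; each row shifts and turns the commanded pose from where the row before left it, along the tool's axes as they then stand; what a row does not reach is not made up. A row lasts 1/8 s, in which the tool goes at most 62.5 mm and 10.7 degrees, less where a joint would pass 70% of its speed; a pose out of reach is approached as far as the arm can. A call with a number of a shift or a turn outside -1 to 1 is refused whole. A call with a gripper value outside its range is refused whole. The fingers move at their own pace and stop on an object; the grip force is fixed at half the most. Time passes only in rows, so rows that do not move let the fingers close. It gives the time, the measured TCP pose, the force, the opening and the grip force at its end, in the units of the state.
- observe(): the state, without advancing time (a new reading comes with each control period).
- vision.camera(name): name is "scene" or "top"; returns a dict with "frame" (420x560x3 uint8, blue, green, red), "camera_matrix" (3x3 intrinsics, pixels), "R" (3x3) and "t" (3): a world point X has camera coordinates R X + t. Camera axes: x right, y down, z forward; pixel columns grow to the right and rows downward; lengths in mm; the calibration is good to about 2 mm. A picture is of the moment at which its call begins. There is no depth.
- bot.hand_in(): hands the job in; it is judged then, once.
The state is a dict: "time_s": time; "joints": joint angles; "qd": joint speeds; "joint_torque": joint torques, N m; "tool_pos": TCP position; "tool_rot": TCP orientation; "ft_force": force on the tool from outside, world axes, zero at the start; "ft_torque": the same for the moment, N m; "finger_gap": finger opening in mm; "gripper_force": force on a finger pad.
Only numpy, scipy, OpenCV 4.12 (cv2) and the standard library are available. Lean on these libraries where they do the work, as an engineer would, in place of code of your own. Each camera call takes 0.05 s, during which the arm holds its last target. There are 200 camera calls.

## Working session

There is one attempt and no reset: what is moved stays moved. The work goes in short steps, Python scripts to look and compute and a tool call to move; the robot and the scene stay as the last step left them, time stands still between calls to the robot, and variables do not carry over. Pictures are saved under pics/ and viewed, at most 10 in all, crops included, and the job is handed in when it is done.

Besides the shell and the picture viewer there is one more tool, called in YAML: its name, and indented under it one key for each argument. step_arm: Moves the arm, as the interface text tells. Shift numbers are shares of 0.4 m and turn numbers shares of 45 degrees, none past 1 either way. Its arguments: {"type":"object","properties":{"targets":{"type":"array"}},"required":["targets"]}

```bash
mkdir -p pics
python3 - <<'E'
from plant import observe, vision, bot
import cv2, pickle
print(observe())
for n in("scene","top"):
    c=vision.camera(n); cv2.imwrite(f"pics/{n}0.png",c["frame"]); pickle.dump(c,open(f"{n}.pkl","wb"))
    print(n,c["camera_matrix"],c["R"],c["t"])
E
```

```text
{'time_s': 0.0, 'joints': array([-1.02487844e+00,  3.59378386e-01,  1.10741080e-02, -3.66263366e-04,
       -1.22411200e+00, -2.88095686e-01]), 'qd': array([ 0.00106181,  0.00029836,  0.00057005, -0.0020995 , -0.00091747,
        0.00048598]), 'joint_torque': array([-3.66879940e-04, -5.83316088e+01,  2.93419397e+01,  6.93689927e+00,
       -6.00314917e-03,  7.78358071e-06]), 'tool_pos': array([ 171.94616242, -652.182955  ,  200.87295933]), 'tool_rot': array([ 4.03627143e-01, -3.11521090e+00, -2.54536422e-03]), 'ft_force': array([-0.29499689, -0.1140788 , -0.23860935]), 'ft_torque': array([0.00107074, 0.01609763, 0.01515101]), 'gripper_force': 0.0, 'finger_gap': 85.4772053060189}
scene [[379.03948417   0.         281.8669539 ]
 [  0.         379.03948417 207.57736367]
 [  0.           0.           1.        ]] [[-0.71793467 -0.69577013 -0.02176558]
 [-0.35151714  0.38934852 -0.85137737]
 [ 0.60083734 -0.60358235 -0.52410193]] [361.65329408 299.55746084 906.49289306]
top [[385.75349296   0.         278.09952119]
 [  0.         385.75349296 210.76756705]
 [  0.           0.           1.        ]] [[ 1.25188843e-02 -9.99921363e-01  7.38899041e-04]
 [-9.95007089e-01 -1.25305257e-02 -9.90145359e-02]
 [ 9.90160084e-02  5.04341729e-04 -9.95085713e-01]] [-42.89919655 526.22515639 992.96906847]
```

View pics/top0.png

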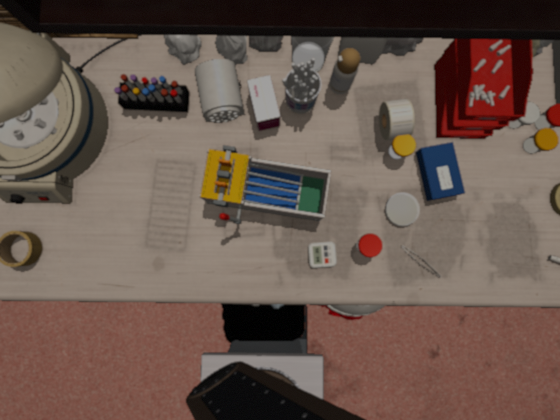

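View pics/scene0.png

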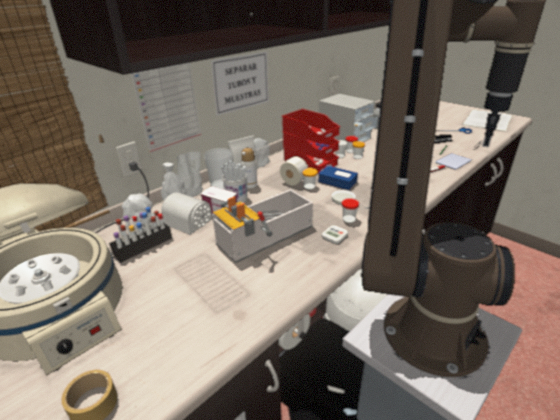

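The top view shows the grader at about (265,188), the yellow cover at (226,177), the red lever tip at (224,216), the timer at (322,255) and the petri dish at (403,210). The worktop left of the grader is bare around (170,205), with a thin printed mat. I'll enlarge this area.

Run:
```python
import pickle,cv2,numpy as np
c=pickle.load(open("top.pkl","rb"));f=c["frame"]
a=cv2.resize(f[135:235,190:340],(750,500),interpolation=cv2.INTER_CUBIC)
cv2.imwrite("pics/crop.png",cv2.convertScaleAbs(a,alpha=1.3))
s=pickle.load(open("scene.pkl","rb"))["frame"]
cv2.imwrite("pics/crops.png",cv2.convertScaleAbs(cv2.resize(s[180:280,200:350],(750,500),interpolation=cv2.INTER_CUBIC),alpha=1.3))
```

```text
(no output)
```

View pics/crop.png

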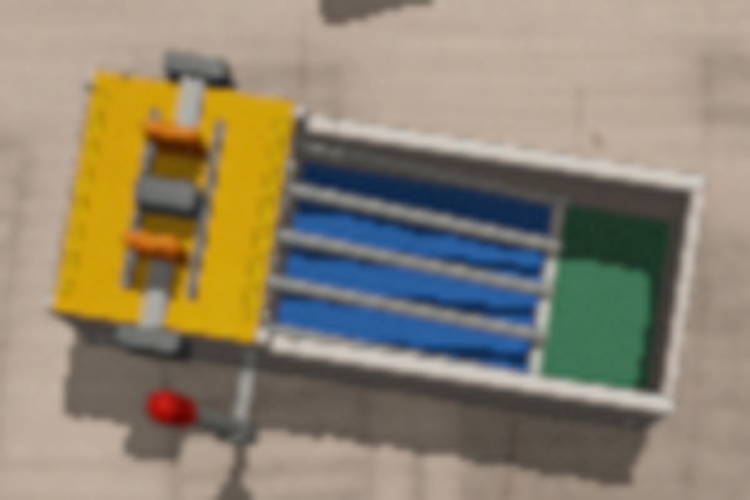

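View pics/crops.png

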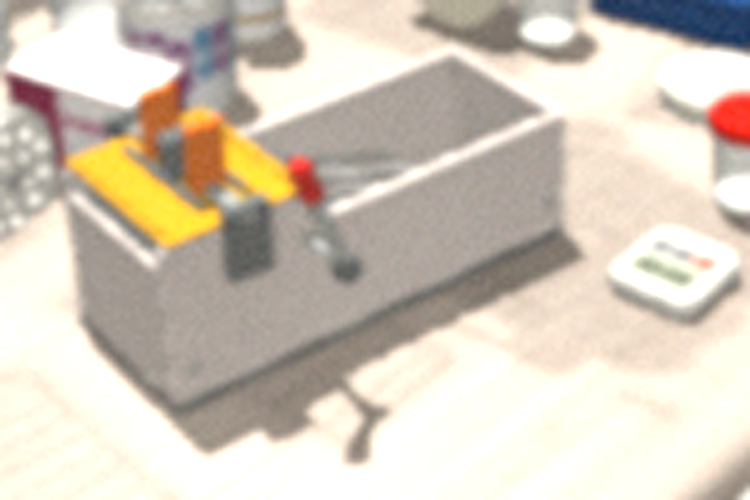

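The crops show the cover corners, keepers, orange tabs, wall ends and lever tip clearly. I'll fit the grader pose from these points in both views.

```bash
cat > h.py <<'E'
import numpy as np,pickle
from scipy.optimize import least_squares
from scipy.spatial.transform import Rotation as Ro
def proj(c,X):
    p=np.atleast_2d(X)@c["R"].T+c["t"]; q=p@c["camera_matrix"].T; return q[:,:2]/q[:,2:]
def ray(c,uv,z):
    d=c["R"].T@np.linalg.inv(c["camera_matrix"])@[*uv,1]; o=-c["R"].T@c["t"]; return o+d*(z-o[2])/d[2]
def g2w(p,X):
    X=np.atleast_2d(X).astype(float); return Ro.from_euler('z',p[2]).apply(X)+[p[0],p[1],0]
E
python3 - <<'E'
from h import *
T=pickle.load(open("top.pkl","rb"));S=pickle.load(open("scene.pkl","rb"))
t=[((-60,95,123),55,313),((60,95,123),98,73),((60,-5,123),302,103),((-60,-5,123),260,342),((67,45,135),198,65),
((26,45,170),175,130),((-26,45,170),155,242),((62,-212,96),703,182),((-62,-212,96),668,412),((-100,26.7,165.3),163,405)]
s=[((-100,26.7,165.3),300,163),((-26,45,170),205,118),((26,45,170),160,90),((-62,-212,96),563,118),((62,-212,96),452,55),((-62,100,0),178,408),((-62,-212,0),565,235)]
A=lambda l,o:(np.array([q[0] for q in l],float),(np.array([q[1:] for q in l])+.5)/5-.5+o)
tX,tu=A(t,[190,135]);sX,su=A(s,[200,180])
res=lambda p,w=(1,1):np.r_[w[0]*(proj(T,g2w(p,tX))-tu).ravel(),w[1]*(proj(S,g2w(p,sX))-su).ravel()]
for w in((1,1),(1,0),(0,1)):
    r=least_squares(lambda p:res(p,w),[500,50,0],loss='soft_l1',x_scale=[100,100,.1]); print(w,r.x)
    if w==(1,1): P=r.x; print(res(P).reshape(-1,2).round(1).tolist())
np.save("P.npy",P)
print("grip",g2w(P,(0,45,159)),"lever",g2w(P,(-100,26.7,165.3)))
print("mat/free",ray(T,(170,205),0),"petri",ray(T,(403,210),15),"timer",ray(T,(322,255),16),"cent edge y",ray(T,(100,300),0),"rotor edge",ray(T,(90,120),0))
E
```

```text
(1, 1) [ 5.93999623e+02  4.82665209e+01 -1.47790188e-01]
[[-0.5, -0.5], [-0.2, -0.9], [-0.4, -0.4], [-0.4, 0.3], [-0.1, -0.1], [-0.4, 0.1], [-0.4, -0.2], [2.4, -1.3], [2.0, 1.8], [0.6, 0.5], [0.1, 1.9], [-0.6, 1.1], [-0.8, -0.2], [1.7, -1.0], [0.4, -2.3], [0.1, 2.2], [0.6, -0.4]]
(1, 0) [ 5.93677826e+02  4.82919755e+01 -1.49944886e-01]
(0, 1) [ 5.96798796e+02  4.62342489e+01 -1.48627157e-01]
grip [[600.6259982   92.77597116 159.        ]] lever [[499.02138312  89.40073857 165.3       ]]
mat/free [541.35474192 257.214882     0.        ] petri [ 534.0934551  -369.96718848   15.        ] timer [ 411.92076604 -153.56797595   16.        ] cent edge y [285.94227361 432.33342689   0.        ] rotor edge [775.75265711 488.61312889   0.        ]
```

```bash
cat >> h.py <<'E'
def tool(psi,tilt=None):  # tool down, tool y at world angle psi
    y=np.array([np.cos(psi),np.sin(psi),0]);z=np.array([0,0,-1.]);return Ro.from_matrix(np.c_[np.cross(y,z),y,z])
def plan(p1,R1,step=58,deg=9,n=None,hand=100):
    from plant import observe
    s=observe();p=s["tool_pos"];R=Ro.from_rotvec(s["tool_rot"])
    d=p1-p;w=(R.inv()*R1).as_rotvec()
    n=n or int(max(np.ceil(np.linalg.norm(d)/step),np.ceil(np.degrees(np.linalg.norm(w))/deg),1))
    for k in range(n):
        Rk=R*Ro.from_rotvec(w*k/n); t=Rk.inv().apply(d/n)/400; r=np.degrees(w/n)/45
        print([dict(zip(("tx","ty","tz","rx","ry","rz"),[round(float(v),4) for v in (*t,*r)]),hand=hand)])
E
python3 - <<'E'
from h import *
P=np.load("P.npy");g=g2w(P,(0,45,159))[0]
plan(np.array([g[0],g[1],215]),tool(P[2]+np.pi))
E
```

```text
[{'tx': -0.1007, 'ty': 0.1019, 'tz': -0.0022, 'rx': 0.0001, 'ry': 0.0001, 'rz': -0.0989, 'hand': 100}]
[{'tx': -0.1083, 'ty': 0.0937, 'tz': -0.0022, 'rx': 0.0001, 'ry': 0.0001, 'rz': -0.0989, 'hand': 100}]
[{'tx': -0.1153, 'ty': 0.085, 'tz': -0.0022, 'rx': 0.0001, 'ry': 0.0001, 'rz': -0.0989, 'hand': 100}]
[{'tx': -0.1215, 'ty': 0.0758, 'tz': -0.0022, 'rx': 0.0001, 'ry': 0.0001, 'rz': -0.0989, 'hand': 100}]
[{'tx': -0.1271, 'ty': 0.0662, 'tz': -0.0023, 'rx': 0.0001, 'ry': 0.0001, 'rz': -0.0989, 'hand': 100}]
[{'tx': -0.1318, 'ty': 0.0561, 'tz': -0.0023, 'rx': 0.0001, 'ry': 0.0001, 'rz': -0.0989, 'hand': 100}]
[{'tx': -0.1358, 'ty': 0.0457, 'tz': -0.0023, 'rx': 0.0001, 'ry': 0.0001, 'rz': -0.0989, 'hand': 100}]
[{'tx': -0.1389, 'ty': 0.035, 'tz': -0.0023, 'rx': 0.0001, 'ry': 0.0001, 'rz': -0.0989, 'hand': 100}]
[{'tx': -0.1412, 'ty': 0.0242, 'tz': -0.0023, 'rx': 0.0001, 'ry': 0.0001, 'rz': -0.0989, 'hand': 100}]
[{'tx': -0.1427, 'ty': 0.0131, 'tz': -0.0023, 'rx': 0.0001, 'ry': 0.0001, 'rz': -0.0989, 'hand': 100}]
[{'tx': -0.1432, 'ty': 0.002, 'tz': -0.0023, 'rx': 0.0001, 'ry': 0.0001, 'rz': -0.0989, 'hand': 100}]
[{'tx': -0.143, 'ty': -0.0091, 'tz': -0.0023, 'rx': 0.0001, 'ry': 0.0001, 'rz': -0.0989, 'hand': 100}]
[{'tx': -0.1418, 'ty': -0.0202, 'tz': -0.0023, 'rx': 0.0001, 'ry': 0.0001, 'rz': -0.0989, 'hand': 100}]
[{'tx': -0.1398, 'ty': -0.0311, 'tz': -0.0023, 'rx': 0.0001, 'ry': 0.0001, 'rz': -0.0989, 'hand': 100}]
[{'tx': -0.137, 'ty': -0.0419, 'tz': -0.0023, 'rx': 0.0001, 'ry': 0.0001, 'rz': -0.0989, 'hand': 100}]
```

step_arm:
  targets:
    - {"tx":-0.101,"ty":0.102,"tz":-0.006,"rx":0,"ry":0,"rz":-0.1,"hand":100}
    - {"tx":-0.108,"ty":0.094,"tz":-0.006,"rx":0,"ry":0,"rz":-0.1,"hand":100}
    - {"tx":-0.115,"ty":0.085,"tz":-0.006,"rx":0,"ry":0,"rz":-0.1,"hand":100}
    - {"tx":-0.121,"ty":0.076,"tz":-0.006,"rx":0,"ry":0,"rz":-0.1,"hand":100}
    - {"tx":-0.127,"ty":0.066,"tz":-0.006,"rx":0,"ry":0,"rz":-0.1,"hand":100}

```text
time_s: 0.72
tool_pos: [314.6, -402.4, 213.7]
tool_rot: [1.007, -2.976, -0.0]
ft_force: [1.6, -0.6, -0.6]
finger_gap: 85.2
gripper_force: 0.0
```

step_arm:
  targets:
    - {"tx":-0.132,"ty":0.056,"tz":-0.003,"rx":0,"ry":0,"rz":-0.1,"hand":100}
    - {"tx":-0.136,"ty":0.046,"tz":-0.003,"rx":0,"ry":0,"rz":-0.1,"hand":100}
    - {"tx":-0.139,"ty":0.035,"tz":-0.003,"rx":0,"ry":0,"rz":-0.1,"hand":100}
    - {"tx":-0.141,"ty":0.024,"tz":-0.003,"rx":0,"ry":0,"rz":-0.1,"hand":100}
    - {"tx":-0.143,"ty":0.013,"tz":-0.003,"rx":0,"ry":0,"rz":-0.1,"hand":100}

```text
time_s: 1.35
tool_pos: [456.2, -152.9, 219.9]
tool_rot: [-1.569, 2.722, 0.0]
ft_force: [1.0, -0.4, 0.3]
finger_gap: 85.6
gripper_force: 0.0
```

Run:
```python
from h import *
P=np.load("P.npy");g=g2w(P,(0,45,159))[0]
plan(np.array([g[0],g[1],215]),tool(P[2]+np.pi))
```

```text
[{'tx': -0.1425, 'ty': -0.0009, 'tz': 0.0025, 'rx': -0.0, 'ry': 0.0, 'rz': -0.096, 'hand': 100}]
[{'tx': -0.142, 'ty': -0.0117, 'tz': 0.0025, 'rx': -0.0, 'ry': 0.0, 'rz': -0.096, 'hand': 100}]
[{'tx': -0.1408, 'ty': -0.0223, 'tz': 0.0025, 'rx': -0.0, 'ry': 0.0, 'rz': -0.096, 'hand': 100}]
[{'tx': -0.1387, 'ty': -0.0329, 'tz': 0.0024, 'rx': -0.0, 'ry': 0.0, 'rz': -0.096, 'hand': 100}]
[{'tx': -0.1358, 'ty': -0.0432, 'tz': 0.0024, 'rx': -0.0, 'ry': 0.0, 'rz': -0.096, 'hand': 100}]
```

step_arm:
  targets:
    - {"tx":-0.142,"ty":-0.001,"tz":0,"rx":0,"ry":0,"rz":-0.096,"hand":100}
    - {"tx":-0.142,"ty":-0.012,"tz":0,"rx":0,"ry":0,"rz":-0.096,"hand":100}
    - {"tx":-0.14,"ty":-0.022,"tz":0,"rx":0,"ry":0,"rz":-0.096,"hand":100}
    - {"tx":-0.138,"ty":-0.033,"tz":0,"rx":0,"ry":0,"rz":-0.096,"hand":100}
    - {"tx":-0.134,"ty":-0.043,"tz":0,"rx":0,"ry":0,"rz":-0.096,"hand":100}

```text
time_s: 1.98
tool_pos: [600.9, 90.9, 219.5]
tool_rot: [2.051, -2.379, -0.0]
ft_force: [1.0, -1.5, 0.7]
finger_gap: 85.8
gripper_force: 0.0
```

step_arm:
  targets:
    - {"hand":100}
    - {"hand":100}

```text
$.targets[0]: bad value
```

Run:
```python
from h import *
from plant import observe
print(observe()["tool_pos"])
P=np.load("P.npy");g=g2w(P,(0,45,159))[0];print(g,P)
plan(np.array([g[0],g[1],215]),tool(P[2]+np.pi),n=1)
plan(np.array([g[0],g[1],141]),tool(P[2]+np.pi),n=2)
```

```text
[600.89099341  90.88449025 219.52862772]
[600.6259982   92.77597116 159.        ] [ 5.93999623e+02  4.82665209e+01 -1.47790188e-01]
[{'tx': -0.0046, 'ty': 0.0013, 'tz': 0.0113, 'rx': 0.0005, 'ry': -0.0003, 'rz': -0.0001, 'hand': 100}]
[{'tx': -0.0023, 'ty': 0.0006, 'tz': 0.0982, 'rx': 0.0003, 'ry': -0.0001, 'rz': -0.0, 'hand': 100}]
[{'tx': -0.0023, 'ty': 0.0007, 'tz': 0.0982, 'rx': 0.0003, 'ry': -0.0001, 'rz': -0.0, 'hand': 100}]
```

step_arm:
  targets:
    - {"tx":-0.003,"ty":0,"tz":0.02,"rx":0,"ry":0,"rz":0,"hand":100}
    - {"tx":0,"ty":0,"tz":0.05,"rx":0,"ry":0,"rz":0,"hand":100}
    - {"tx":0,"ty":0,"tz":0.05,"rx":0,"ry":0,"rz":0,"hand":100}
    - {"tx":0,"ty":0,"tz":0.04,"rx":0,"ry":0,"rz":0,"hand":100}
    - {"tx":0,"ty":0,"tz":0,"rx":0,"ry":0,"rz":0,"hand":100}

```text
time_s: 2.6
tool_pos: [599.6, 89.6, 154.5]
tool_rot: [2.046, -2.381, -0.001]
ft_force: [-0.1, 0.2, 0.4]
finger_gap: 85.6
gripper_force: 0.0
```

Run:
```python
from h import *
from plant import observe,vision
import cv2
s=observe();print(s["tool_pos"],s["ft_force"])
P=np.load("P.npy");g=g2w(P,(0,45,159))[0]
plan(np.array([g[0],g[1],141]),tool(P[2]+np.pi),n=1)
T=vision.camera("top")["frame"];S=vision.camera("scene")["frame"]
f=lambda a:cv2.resize(a,(600,400)) 
cv2.imwrite("pics/g.png",cv2.resize(np.hstack([S[160:260,190:290],T[130:230,180:280]]),(800,400),interpolation=cv2.INTER_CUBIC))
```

```text
[599.55984523  89.56336485 154.46709684] [-0.062492    0.15773705  0.41894358]
[{'tx': -0.0084, 'ty': -0.0015, 'tz': 0.0337, 'rx': 0.003, 'ry': -0.0018, 'rz': -0.0044, 'hand': 100}]
```

View pics/g.png

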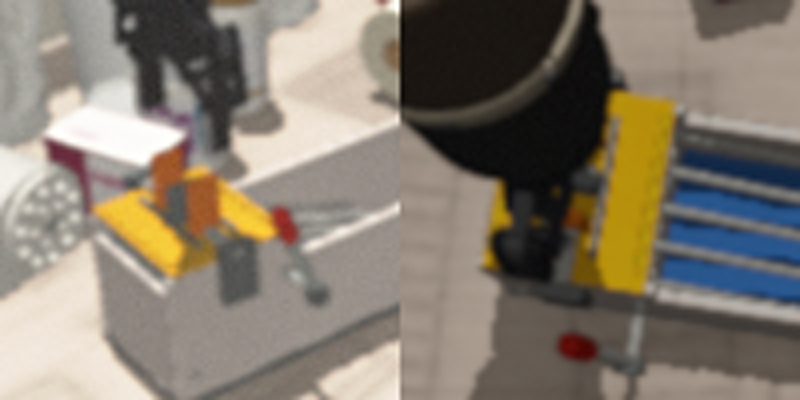

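The scene crop shows the black fingers behind and above the tabs. In the top crop the gripper is left of the tabs. I'll project the TCP to check whether that agrees with the measured pose.

Run:
```python
from h import *
from plant import observe,vision
import cv2
s=observe();R=Ro.from_rotvec(s["tool_rot"]);p=s["tool_pos"]
out=[]
for n,(r,c) in (("scene",(150,190)),("top",(130,170))):
    C=vision.camera(n); f=C["frame"].copy();f=f[r:r+100,c:c+100];f=cv2.resize(f,(400,400),interpolation=cv2.INTER_CUBIC)
    for k,(o,col) in enumerate([((0,0,0),(0,255,0)),((0,45,-10),(255,0,255)),((0,-45,-10),(255,255,0)),((0,0,-73),(0,255,255)),((0,0,-150),(255,255,255))]):
        u=proj(C,p+R.apply(o))[0]; q=((u-[c,r]+.5)*4-.5); print(n,o,u.round(1)); cv2.circle(f,tuple(int(v) for v in q),4,col,1)
    out.append(f)
    for a in ((0,45,135),(0,45,153)): print("grader",a,proj(C,g2w(np.load("P.npy"),a))[0])
cv2.imwrite("pics/g2.png",np.hstack(out));print(observe()["time_s"],observe()["tool_pos"])
```

```text
scene (0, 0, 0) [236.4 204.3]
scene (0, 45, -10) [244.2 207.6]
scene (0, -45, -10) [228.4 195.6]
scene (0, 0, -73) [234.2 182.7]
scene (0, 0, -150) [231.8 158.1]
grader (0, 45, 135) [236.32516893 210.77198298]
grader (0, 45, 153) [235.81408233 205.66357058]
top (0, 0, 0) [224.2 172.8]
top (0, 45, -10) [220.1 191.1]
top (0, -45, -10) [227. 153.]
top (0, 0, -73) [219.5 166.1]
top (0, 0, -150) [213.5 157.6]
grader (0, 45, 135) [224.30081309 174.66417364]
grader (0, 45, 153) [223.23611037 173.18214427]
2.8 [601.1180871   90.31694617 156.7464285 ]
```

View pics/g2.png

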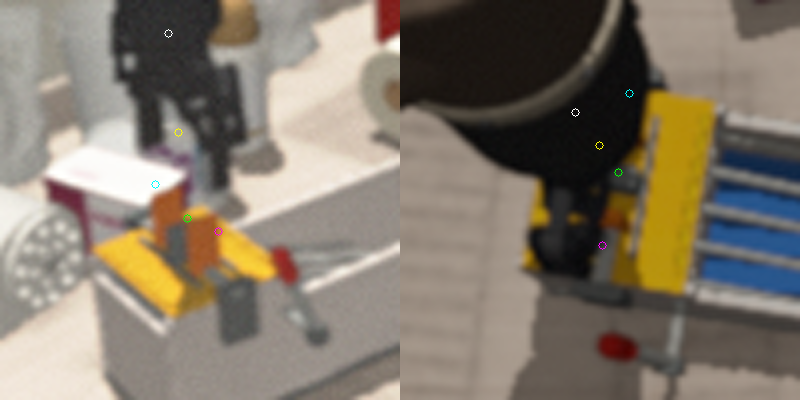

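The two views leave the finger tips uncertain, so I'll compare the images numerically. I'll difference them against the first frames and print the silhouette.

Run:
```python
from h import *
from plant import observe,vision
s=observe();R=Ro.from_rotvec(s["tool_rot"]);p=s["tool_pos"];print(p,s["joints"].round(3),s["time_s"])
for n,(r,r2,c,c2) in (("scene",(150,225,205,270)),("top",(135,210,195,250))):
    C0=pickle.load(open(n+".pkl","rb"));C=vision.camera(n)
    print(abs(C["R"]-C0["R"]).max(),abs(C["t"]-C0["t"]).max())
    d=np.abs(C["frame"].astype(int)-C0["frame"]).max(2);g=C["frame"].max(2)
    for i in range(r,r2,2): print(i,"".join("#" if d[i,j]>35 and g[i,j]<70 else("+" if d[i,j]>35 else".") for j in range(c,c2)))
    for o in((0,43,-13),(0,57,-13),(0,-43,-13),(0,-57,-13)): print(o,proj(C,p+R.apply(o))[0].round(1))
```

```text
[601.1180871   90.31694617 156.7464285 ] [ 0.47   0.281 -0.207  0.    -1.081 -0.621] 2.8
0.0 0.0
150 ..............+########################++........................
152 .............++#########################+........................
154 .............+##########################.........................
156 .............+#########################..........................
158 .............+#######################+...........................
160 .............+#######################............................
162 .............+######################++...........................
164 .............+#+..+##################+...........................
166 .............+#++++###################++++++.....................
168 ..............+#########################++##+....................
170 ..............+++#######################+###+....................
172 .................+##########################+....................
174 .................++#####++++#####++++########+...................
176 ...................+####++...+##++++#########+...................
178 ...................
[... 3464 characters left out ...]
..+#################..............................
193 ........+################+.............................
195 ........+###############++++..+++......................
197 .........+##############++++++++++.....................
199 .................######++++++++++++....................
201 .....................######............................
203 ............................#..........................
205 .......................................................
207 .......................................................
209 .......................................................
(0, 43, -13) [220.  189.9]
(0, 57, -13) [218.9 195.9]
(0, -43, -13) [226.6 153.4]
(0, -57, -13) [227.6 147.5]
```

Run:
```python
from h import *
from plant import observe,vision
import cv2
C0=pickle.load(open("scene.pkl","rb"));F=np.mean([vision.camera("scene")["frame"].astype(float) for _ in range(4)],0)
d=np.abs(F-C0["frame"]).max(2)
for i in range(180,214): print(i,"".join("#" if d[i,j]>30 else "+" if d[i,j]>15 else "." for j in range(210,270)))
print(observe()["tool_pos"])
plan(np.array([600.6,92.8,141]),tool(np.load("P.npy")[2]+np.pi),n=1)
```

```text
180 +++++++++++++.#######.++.+################.+++++++++++++++++
181 +++++++++++++.#######.+++..###############.+.+++++++++++++++
182 +++++++++++++++######+.+++.+##############.+.+++++++++++++++
183 +++++++++++++++######+.+++..##############..+.++++++++++++++
184 +++++++++++++++######+.++++.+#############.+++++++++++++++++
185 ++++++++++++++.######..+++++.#############..++++++++++++++++
186 ++++++++++++++.+####..++++++.+##########+..++..+++++++++++++
187 .++..+++++++++.........+++++..########+...++++..++++++++++++
188 .......++++++++.+..+++++++..++++#####+..+++.+.+...++++++++++
189 ..........++++++++++++++.+...++++####+.+++...+..+.++++++++++
190 ..............++++++++++++.+....+####+...+.....+.+++++++++++
191 ................+.++++++.++.....+####+.....+++++++++++++++++
192 ++..................+++++++....++####+.+++.++..+.+++++++++++
193 ++++...................++++...+#.####+.+++++++++++++++++++++
194 .++++..................++++...+++####+.+++++++++++++++++++++
195 ......................++++......+#####.+++++++++++++++++++++
196 +++................++++++...+..+#####+.+++++++++++++++++
[... 552 characters left out ...]
+######+++.++++++++++++++.+++++++++++
206 +..+++++++.....+++++..+###+++...++++++++++++++++++.+++++++++
207 +.++++++++++.++++++++++#++...+++++++++++++++.+++++++++++++++
208 ..+++++++++++++++++++..+....+++++++++++++++.++++++++++++++++
209 .+++++++++++++++++++++.....++++++.+++++++++++++++++++++++..+
210 +.++++++++++++++...+++.....++++++++++++++++++++++....+++.++.
211 +.+++++++++++++++.+.........+++++++++++++++++++++##+..+++++.
212 +.+++++++++++++++++++....+..+++.++++++++++++++++####+++..+++
213 +.++++++++++++++++++++......+++++++++++++++++++.###+.+++++++
[600.7232809   90.33955598 156.13105752]
[{'tx': -0.006, 'ty': 0.0012, 'tz': 0.0378, 'rx': -0.0006, 'ry': 0.0004, 'rz': -0.0036, 'hand': 100}]
```

step_arm:
  targets:
    - {"tx":-0.003,"ty":0,"tz":0.018,"rx":0,"ry":0,"rz":0,"hand":76}
    - {"tx":-0.003,"ty":0,"tz":0.018,"rx":0,"ry":0,"rz":0,"hand":76}
    - {"tx":0,"ty":0,"tz":0,"rx":0,"ry":0,"rz":0,"hand":76}
    - {"tx":0,"ty":0,"tz":0,"rx":0,"ry":0,"rz":0,"hand":76}

```text
time_s: 3.6
tool_pos: [601.0, 92.7, 141.3]
tool_rot: [2.048, -2.382, 0.0]
ft_force: [0.4, 0.2, 0.2]
finger_gap: 64.8
gripper_force: 0.0
```

Run:
```python
from h import *
from plant import observe,vision
import cv2
s=observe();R=Ro.from_rotvec(s["tool_rot"]);p=s["tool_pos"];print(p,s["finger_gap"],s["ft_force"])
r,c=165,205
C=vision.camera("scene");f=cv2.resize(C["frame"][r:r+60,c:c+60],(600,600),interpolation=cv2.INTER_CUBIC);f=cv2.convertScaleAbs(f,alpha=1.6,beta=15)
for o in((0,32,-8),(0,46,-8),(0,-32,-8),(0,-46,-8)): 
    u=proj(C,p+R.apply(o))[0];cv2.circle(f,tuple(int(v) for v in (u-[c,r]+.5)*10-.5),4,(0,255,0),1)
cv2.imwrite("pics/g3.png",f)
```

```text
[600.99130997  92.66029721 141.29793996] 64.83638609122647 [0.44577235 0.15762421 0.1593513 ]
```

View pics/g3.png

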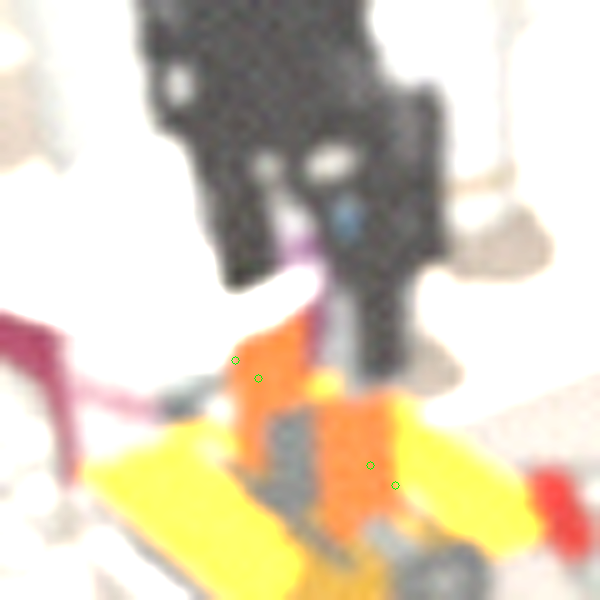

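The near finger's pad seems to end at crop (370,385), and the expected tip is at (383,475). That is about 9 px too high, so the tips may be just above the tabs. A gentle closing test will settle it: force at a 58 to 36 mm gap means contact, and no force means the tips are too high.

step_arm:
  targets:
    - {"tx":0,"ty":0,"tz":0,"rx":0,"ry":0,"rz":0,"hand":60}
    - {"tx":0,"ty":0,"tz":0,"rx":0,"ry":0,"rz":0,"hand":60}

```text
time_s: 3.9
tool_pos: [601.0, 92.7, 141.6]
tool_rot: [-2.048, 2.382, -0.0]
ft_force: [-1.1, 0.4, -0.5]
finger_gap: 51.5
gripper_force: 0.0
```

Run:
```python
from h import *
from plant import observe,vision
s=observe();print(s["tool_pos"],s["finger_gap"],s["gripper_force"],s["ft_force"])
C0=pickle.load(open("scene.pkl","rb"));C=vision.camera("scene")
def om(f):
    f=f.astype(int);return (f[...,2]>110)&(f[...,1]<0.65*f[...,2])&(f[...,1]>.3*f[...,2])&(f[...,0]<.4*f[...,2])
a,b=om(C0["frame"]),om(C["frame"])
for i in range(188,222): print(i,"".join(".o+#"[a[i,j]+2*b[i,j]] for j in range(222,252)))
```

```text
[601.03897493  92.65518719 141.56172496] 51.52854148992723 0.0 [-1.08280266  0.37969394 -0.51712954]
188 ..............................
189 ..............................
190 ..............................
191 ..............................
192 ..............................
193 ..............................
194 ..............................
195 ..............................
196 ..............................
197 ...........##o................
198 .........####.................
199 .......o#####.................
200 .......######.................
201 .......######o................
202 .......#######................
203 .......#######......oo........
204 .......######.....ooo#........
205 .......###++...o######........
206 .......##+.....#######........
207 .......##......#######........
208 .......##......#######+.......
209 .......##......#######........
210 .......##......########.......
211 ........+......########.......
212 ...............+#######.......
213 ...............+#######.......
214 ................#######.......
215 ...............########.......
216 ................###...........
217 ................##o...........
218 ................+#............
219 ..............................
220 ..............................
221 ..............................
```

The gap is 51.5 mm with no force and the tabs have not moved. So the real tips are about 28–30 mm higher than the reported TCP, which matches the image. I'll reopen, go down in part and measure the tips again.

step_arm:
  targets:
    - {"tx":0,"ty":0,"tz":0,"rx":0,"ry":0,"rz":0,"hand":82}
    - {"tx":0,"ty":0,"tz":0,"rx":0,"ry":0,"rz":0,"hand":82}
    - {"tx":0,"ty":0,"tz":0.025,"rx":0,"ry":0,"rz":0,"hand":82}
    - {"tx":0,"ty":0,"tz":0.025,"rx":0,"ry":0,"rz":0,"hand":82}
    - {"tx":0,"ty":0,"tz":0,"rx":0,"ry":0,"rz":0,"hand":82}

```text
time_s: 4.58
tool_pos: [600.1, 92.3, 119.9]
tool_rot: [2.046, -2.381, -0.001]
ft_force: [0.4, 0.8, 0.1]
finger_gap: 69.7
gripper_force: 0.0
```

Run:
```python
from h import *
from plant import observe,vision
import cv2
s=observe();R=Ro.from_rotvec(s["tool_rot"]);p=s["tool_pos"];print(p,s["finger_gap"],s["ft_force"])
P=np.load("P.npy")
out=[]
for n,r,c in(("scene",170,205),("top",145,190)):
    C=vision.camera(n);f=cv2.resize(C["frame"][r:r+60,c:c+60],(400,400),interpolation=cv2.INTER_CUBIC);f=cv2.convertScaleAbs(f,alpha=1.4)
    for z,col in((0,(0,255,0)),(-25,(255,0,255)),(-40,(255,0,0))):
      for y in(36,-36):
        u=proj(C,p+R.apply((0,y,z)))[0];cv2.circle(f,tuple(int(v) for v in (u-[c,r]+.5)*400/60-.5),4,col,1)
    out.append(f)
cv2.imwrite("pics/g4.png",np.hstack(out))
```

```text
[600.07062552  92.33329547 119.8681922 ] 69.7185336469246 [0.44460279 0.76312379 0.12402275]
```

View pics/g4.png

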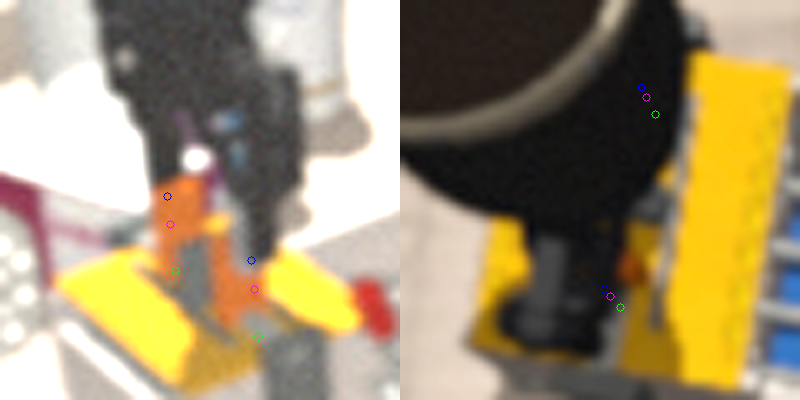

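The near finger ends at scene crop (258,265). That puts the tip at about z 160, overlapping the tab top and lined up sideways, so the real tip sits about 30 mm behind the reported TCP. I'll go down 12 mm more and squeeze.

step_arm:
  targets:
    - {"tx":0,"ty":0,"tz":0.015,"rx":0,"ry":0,"rz":0,"hand":82}
    - {"tx":0,"ty":0,"tz":0.015,"rx":0,"ry":0,"rz":0,"hand":82}
    - {"tx":0,"ty":0,"tz":0,"rx":0,"ry":0,"rz":0,"hand":82}
    - {"tx":0,"ty":0,"tz":0,"rx":0,"ry":0,"rz":0,"hand":60}
    - {"tx":0,"ty":0,"tz":0,"rx":0,"ry":0,"rz":0,"hand":50}

```text
time_s: 5.3
tool_pos: [601.6, 92.7, 110.3]
tool_rot: [-2.048, 2.381, -0.001]
ft_force: [-0.6, -0.2, 3.9]
finger_gap: 42.6
gripper_force: 5.4
```

step_arm:
  targets:
    - {"tx":0,"ty":0,"tz":0,"rx":0,"ry":0,"rz":0,"hand":36}
    - {"tx":0,"ty":0,"tz":0,"rx":0,"ry":0,"rz":0,"hand":36}
    - {"tx":0,"ty":0,"tz":0,"rx":0,"ry":0,"rz":0,"hand":36}

```text
time_s: 5.68
tool_pos: [601.8, 92.7, 111.7]
tool_rot: [-2.047, 2.38, -0.002]
ft_force: [-4.3, 0.4, 13.8]
finger_gap: 31.6
gripper_force: 58.2
```

step_arm:
  targets:
    - {"tx":0,"ty":0,"tz":-0.005,"rx":0,"ry":0,"rz":0,"hand":20}
    - {"tx":0,"ty":0,"tz":-0.005,"rx":0,"ry":0,"rz":0,"hand":20}
    - {"tx":0,"ty":0,"tz":0,"rx":0,"ry":0,"rz":0,"hand":20}

```text
time_s: 6.05
tool_pos: [600.8, 92.6, 113.1]
tool_rot: [2.048, -2.382, -0.0]
ft_force: [1.6, 0.2, -1.9]
finger_gap: 31.5
gripper_force: 59.5
```

Run:
```python
from h import *
from plant import observe,vision
import cv2
s=observe();print(s["tool_pos"],s["finger_gap"],s["gripper_force"],s["ft_force"])
C=vision.camera("scene");f=cv2.resize(C["frame"][165:235,200:270],(560,560),interpolation=cv2.INTER_CUBIC);cv2.imwrite("pics/g5.png",cv2.convertScaleAbs(f,alpha=1.4))
```

```text
[600.76734605  92.63963445 113.12449234] 31.45624616951745 59.45385754108429 [ 1.56573444  0.21383083 -1.88560229]
```

View pics/g5.png

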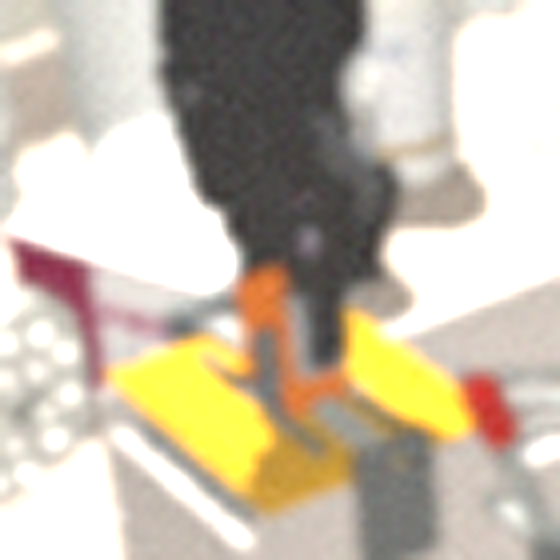

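Both tabs are squeezed: the front tab is gripped at crop (320,360) and its bolt is drawn in. Lifting now.

step_arm:
  targets:
    - {"tx":0,"ty":0,"tz":-0.02,"rx":0,"ry":0,"rz":0,"hand":20}
    - {"tx":0,"ty":0,"tz":-0.03,"rx":0,"ry":0,"rz":0,"hand":20}
    - {"tx":0,"ty":0,"tz":0,"rx":0,"ry":0,"rz":0,"hand":20}

```text
time_s: 6.48
tool_pos: [601.9, 93.0, 135.0]
tool_rot: [-2.047, 2.38, -0.002]
ft_force: [0.2, -0.0, -1.7]
finger_gap: 31.9
gripper_force: 59.6
```

Run:
```python
from h import *
from plant import observe,vision
import cv2
s=observe();print(s["tool_pos"],s["finger_gap"],s["gripper_force"],s["ft_force"])
C0=pickle.load(open("scene.pkl","rb"));C=vision.camera("scene")
ym=lambda f:(f[...,2].astype(int)>130)&(f[...,1]>.6*f[...,2])&(f[...,0]<.35*f[...,2])
for q in(C0,C):
    i,j=np.nonzero(ym(q["frame"])[185:245,205:265]);print(len(i),i.mean()+185,j.mean()+205,i.min()+185,i.max()+185)
```

```text
[601.93138994  93.02265754 135.04934532] 31.93708564274527 59.61386024951935 [ 0.15017015 -0.02759227 -1.74452151]
369 216.3577235772358 234.9349593495935 203 228
353 209.94900849858357 235.10198300283287 199 221
```

step_arm:
  targets:
    - {"tx":0,"ty":0,"tz":-0.06,"rx":0,"ry":0,"rz":0,"hand":20}
    - {"tx":0,"ty":0,"tz":-0.06,"rx":0,"ry":0,"rz":0,"hand":20}

```text
time_s: 6.78
tool_pos: [600.6, 92.5, 181.5]
tool_rot: [2.047, -2.382, -0.001]
ft_force: [0.3, -1.0, -1.5]
finger_gap: 31.2
gripper_force: 59.9
```

step_arm:
  targets:
    - {"tx":-0.05,"ty":0.02,"tz":0,"rx":0,"ry":0,"rz":0,"hand":20}
    - {"tx":-0.1,"ty":0.055,"tz":0,"rx":0,"ry":0,"rz":0,"hand":20}
    - {"tx":-0.12,"ty":0.065,"tz":0,"rx":0,"ry":0,"rz":0,"hand":20}
    - {"tx":-0.09,"ty":0.05,"tz":0,"rx":0,"ry":0,"rz":0,"hand":20}
    - {"tx":-0.04,"ty":0.02,"tz":0,"rx":0,"ry":0,"rz":0,"hand":20}

```text
time_s: 7.4
tool_pos: [540.2, 265.8, 180.3]
tool_rot: [2.05, -2.379, -0.001]
ft_force: [-0.9, -0.3, -1.3]
finger_gap: 31.7
gripper_force: 59.9
```

step_arm:
  targets:
    - {"tx":0,"ty":0,"tz":0.08,"rx":0,"ry":0,"rz":0,"hand":20}
    - {"tx":0,"ty":0,"tz":0.1,"rx":0,"ry":0,"rz":0,"hand":20}
    - {"tx":0,"ty":0,"tz":0.1,"rx":0,"ry":0,"rz":0,"hand":20}
    - {"tx":0,"ty":0,"tz":0.08,"rx":0,"ry":0,"rz":0,"hand":20}
    - {"tx":0,"ty":0,"tz":0,"rx":0,"ry":0,"rz":0,"hand":20}

```text
time_s: 8.02
tool_pos: [539.9, 261.7, 34.4]
tool_rot: [2.043, -2.378, -0.0]
ft_force: [-0.0, -0.1, -1.4]
finger_gap: 31.1
gripper_force: 60.0
```

Run:
```python
from h import *
from plant import observe,vision
import cv2
s=observe();print(s["tool_pos"],s["tool_rot"],s["finger_gap"],s["gripper_force"],s["ft_force"])
C=vision.camera("scene");f=C["frame"];cv2.imwrite("pics/p.png",f)
ym=(f[...,2].astype(int)>110)&(f[...,1]>.6*f[...,2])&(f[...,0]<.35*f[...,2])
n,l,st,ce=cv2.connectedComponentsWithStats(ym.astype(np.uint8))
for k in range(1,n):
    if st[k,4]>60: print(st[k],ce[k])
```

```text
[539.896281   261.73644708  34.3968477 ] [ 2.04304434e+00 -2.37816519e+00 -1.09628324e-04] 31.09702102962922 60.03038763999939 [-0.0247367  -0.05454578 -1.382866  ]
[303 167  15   9  93] [309.98924731 171.67741935]
[212 258  20  22 185] [220.54594595 268.94054054]
[183 262  31  27 318] [196.37735849 275.52201258]
```

step_arm:
  targets:
    - {"tx":0,"ty":0,"tz":0.04,"rx":0,"ry":0,"rz":0,"hand":20}
    - {"tx":0,"ty":0,"tz":0.03,"rx":0,"ry":0,"rz":0,"hand":20}
    - {"tx":0,"ty":0,"tz":0.01,"rx":0,"ry":0,"rz":0,"hand":20}
    - {"tx":0,"ty":0,"tz":0,"rx":0,"ry":0,"rz":0,"hand":20}

```text
time_s: 8.57
tool_pos: [541.8, 263.4, 5.2]
tool_rot: [2.048, -2.382, 0.0]
ft_force: [1.0, 0.1, -1.1]
finger_gap: 31.3
gripper_force: 60.0
```

step_arm:
  targets:
    - {"tx":0,"ty":0,"tz":0.006,"rx":0,"ry":0,"rz":0,"hand":20}
    - {"tx":0,"ty":0,"tz":0,"rx":0,"ry":0,"rz":0,"hand":20}

```text
time_s: 8.82
tool_pos: [542.0, 263.5, 3.1]
tool_rot: [-2.048, 2.382, 0.0]
ft_force: [-0.5, 0.1, -1.0]
finger_gap: 31.3
gripper_force: 60.0
```

step_arm:
  targets:
    - {"tx":0,"ty":0,"tz":0.006,"rx":0,"ry":0,"rz":0,"hand":20}
    - {"tx":0,"ty":0,"tz":0.006,"rx":0,"ry":0,"rz":0,"hand":20}
    - {"tx":0,"ty":0,"tz":0,"rx":0,"ry":0,"rz":0,"hand":20}

```text
time_s: 9.2
tool_pos: [541.8, 263.3, -2.0]
tool_rot: [2.048, -2.382, -0.0]
ft_force: [0.3, -0.2, -1.7]
finger_gap: 31.7
gripper_force: 60.0
```

step_arm:
  targets:
    - {"tx":0,"ty":0,"tz":0.004,"rx":0,"ry":0,"rz":0,"hand":20}
    - {"tx":0,"ty":0,"tz":0.004,"rx":0,"ry":0,"rz":0,"hand":20}
    - {"tx":0,"ty":0,"tz":0,"rx":0,"ry":0,"rz":0,"hand":20}

```text
time_s: 9.57
tool_pos: [541.8, 263.4, -5.2]
tool_rot: [2.048, -2.382, -0.0]
ft_force: [0.0, 0.2, -0.9]
finger_gap: 31.4
gripper_force: 60.0
```

Run:
```python
from plant import observe
s=observe();print(s["tool_pos"],s["ft_force"])
```

```text
[541.83289773 263.37772916  -5.16551844] [ 0.01737255  0.156421   -0.89602714]
```

step_arm:
  targets:
    - {"tx":0,"ty":0,"tz":0.004,"rx":0,"ry":0,"rz":0,"hand":20}
    - {"tx":0,"ty":0,"tz":0,"rx":0,"ry":0,"rz":0,"hand":20}

```text
time_s: 9.82
tool_pos: [541.8, 263.4, -6.7]
tool_rot: [2.048, -2.382, -0.0]
ft_force: [0.1, 0.1, -2.0]
finger_gap: 31.3
gripper_force: 60.0
```

step_arm:
  targets:
    - {"tx":0,"ty":0,"tz":0.003,"rx":0,"ry":0,"rz":0,"hand":20}
    - {"tx":0,"ty":0,"tz":0,"rx":0,"ry":0,"rz":0,"hand":20}

```text
time_s: 10.07
tool_pos: [542.0, 263.5, -7.0]
tool_rot: [-2.048, 2.382, -0.0]
ft_force: [-2.1, -1.9, 5.5]
finger_gap: 31.4
gripper_force: 61.9
```

Touchdown (+5.5 N). Releasing and rising.

step_arm:
  targets:
    - {"tx":0,"ty":0,"tz":0,"rx":0,"ry":0,"rz":0,"hand":60}
    - {"tx":0,"ty":0,"tz":0,"rx":0,"ry":0,"rz":0,"hand":100}
    - {"tx":0,"ty":0,"tz":0,"rx":0,"ry":0,"rz":0,"hand":100}
    - {"tx":0,"ty":0,"tz":0,"rx":0,"ry":0,"rz":0,"hand":100}

```text
time_s: 10.58
tool_pos: [542.0, 263.5, -7.8]
tool_rot: [-2.048, 2.382, -0.0]
ft_force: [0.2, -0.1, 0.3]
finger_gap: 85.6
gripper_force: 0.0
```

step_arm:
  targets:
    - {"tx":0,"ty":0,"tz":-0.03,"rx":0,"ry":0,"rz":0,"hand":100}
    - {"tx":0,"ty":0,"tz":-0.1,"rx":0,"ry":0,"rz":0,"hand":100}
    - {"tx":0,"ty":0,"tz":-0.13,"rx":0,"ry":0,"rz":0,"hand":100}
    - {"tx":0,"ty":0,"tz":-0.13,"rx":0,"ry":0,"rz":0,"hand":60}
    - {"tx":0,"ty":0,"tz":-0.1,"rx":0,"ry":0,"rz":0,"hand":0}

```text
time_s: 11.2
tool_pos: [542.3, 263.6, 191.9]
tool_rot: [-2.046, 2.38, -0.0]
ft_force: [-0.3, 0.8, -0.1]
finger_gap: 51.5
gripper_force: 0.0
```

Run:
```python
from h import *
from plant import observe,vision
import cv2
s=observe();print(s["tool_pos"],s["tool_rot"],s["finger_gap"],s["ft_force"])
C=vision.camera("scene");f=C["frame"];T=vision.camera("top")["frame"]
pickle.dump(vision.camera("top"),open("top1.pkl","wb"))
a=cv2.resize(f[150:320,150:350],(400,340));b=cv2.resize(T[130:250,110:251],(400,340),interpolation=cv2.INTER_CUBIC)
cv2.imwrite("pics/v.png",cv2.convertScaleAbs(np.hstack([a,b]),alpha=1.3))
P=np.load("P.npy")
print("lever",g2w(P,(-100,26.7,165.3)))
```

```text
[542.32637087 263.61729424 191.92840585] [-2.04617716e+00  2.37977224e+00 -3.18390706e-04] 51.4536434411319 [-0.28853428  0.79440258 -0.10237129]
lever [[499.02138312  89.40073857 165.3       ]]
```

View pics/v.png

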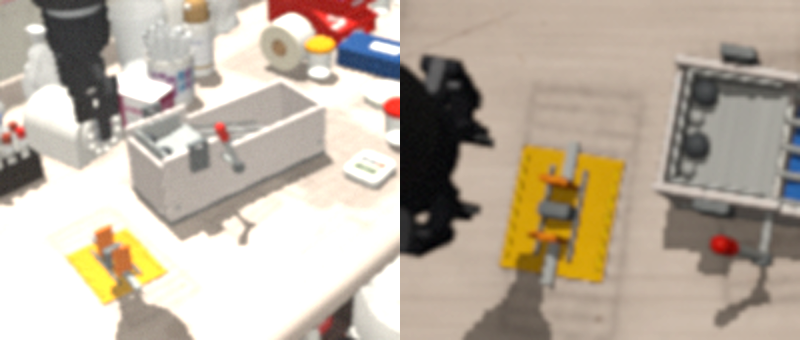

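The scene crop shows the cover lying flat and upright at (115,265), with the hopper open. In the top crop the balls rest at the rear of the pan around (703,90) to (695,147), and the red lever tip is at (722,245). Next I'll go to the +y side of the lever with the fingers shut.

step_arm:
  targets:
    - {"tx":0.06,"ty":0.01,"tz":0,"rx":0,"ry":0,"rz":0,"hand":0}
    - {"tx":0.09,"ty":0.015,"tz":0,"rx":0,"ry":0,"rz":0,"hand":0}
    - {"tx":0.1,"ty":0.015,"tz":0,"rx":0,"ry":0,"rz":0,"hand":0}
    - {"tx":0.076,"ty":0.013,"tz":0,"rx":0,"ry":0,"rz":0,"hand":0}
    - {"tx":0,"ty":0,"tz":0,"rx":0,"ry":0,"rz":0,"hand":0}

```text
time_s: 11.98
tool_pos: [500.3, 135.4, 188.2]
tool_rot: [2.046, -2.384, -0.0]
ft_force: [0.6, 0.4, -0.3]
finger_gap: 0.1
gripper_force: 0.0
```

step_arm:
  targets:
    - {"tx":0,"ty":0,"tz":0.06,"rx":0,"ry":0,"rz":0,"hand":0}
    - {"tx":0,"ty":0,"tz":0.07,"rx":0,"ry":0,"rz":0,"hand":0}
    - {"tx":0,"ty":0,"tz":0.05,"rx":0,"ry":0,"rz":0,"hand":0}
    - {"tx":0,"ty":0,"tz":0,"rx":0,"ry":0,"rz":0,"hand":0}
    - {"tx":0,"ty":0,"tz":0,"rx":0,"ry":0,"rz":0,"hand":0}

```text
time_s: 12.6
tool_pos: [501.9, 138.0, 116.9]
tool_rot: [-2.048, 2.381, -0.001]
ft_force: [-0.2, -0.0, 0.5]
finger_gap: -0.0
gripper_force: 0.0
```

Run:
```python
from h import *
from plant import observe,vision
s=observe();p=s["tool_pos"];P=np.load("P.npy");print(p,s["tool_rot"],s["finger_gap"],s["ft_force"])
print("in grader",Ro.from_euler('z',-P[2]).apply(p-[P[0],P[1],0]))
C0=pickle.load(open("scene.pkl","rb"));C=vision.camera("scene")
d=C["frame"].max(2)<75; d0=C0["frame"].max(2)<75;f=C["frame"].astype(int)
red=(f[...,2]>90)&(f[...,1]<.45*f[...,2])&(f[...,0]<.45*f[...,2])
for i in range(170,235): print(i,"".join("r" if red[i,j] else "#" if d[i,j] and not d0[i,j] else "." for j in range(215,285)))
R=Ro.from_rotvec(s["tool_rot"])
for z in(0,-30): print(z,proj(C,p+R.apply((0,0,z)))[0].round(1))
```

```text
[501.93865352 138.03126015 116.85916376] [-2.04809171e+00  2.38147456e+00 -5.89308953e-04] -0.033489586472386916 [-0.24622962 -0.03538471  0.46872783]
in grader [-104.27551017   75.22997124  116.85916376]
170 .............############################.............................
171 .............######################...###.............................
172 ..............###...#...####..........###.............................
173 ..............###....................####.............................
174 ..............#####................#######............................
175 ..............#######..........###########............................
176 ..............############################............................
177 ..............############################............................
178 ..............############################............................
179 ..............############################............................
180 ..............############################............................
181 ...............###########################........................
[... 3313 characters left out ...]
............................#.....................................
227 ......................................................................
228 ......................................................................
229 ......................................................................
230 ......................................................................
231 ......................................................................
232 ......................................................................
233 ......................................................................
234 ......................................................#...............
0 [247.2 235.2]
-30 [246.4 226.3]
```

Tip at row 225 agrees with the 30 mm offset, and the lever grip is at rows 212–219 ahead of it. Pushing.

step_arm:
  targets:
    - {"tx":0.03,"ty":0,"tz":0,"rx":0,"ry":0,"rz":0,"hand":0}
    - {"tx":0.03,"ty":0,"tz":0,"rx":0,"ry":0,"rz":0,"hand":0}
    - {"tx":0.02,"ty":0,"tz":0,"rx":0,"ry":0,"rz":0,"hand":0}
    - {"tx":0.0125,"ty":0,"tz":0,"rx":0,"ry":0,"rz":0,"hand":0}
    - {"tx":0,"ty":0,"tz":0,"rx":0,"ry":0,"rz":0,"hand":0}

```text
time_s: 13.28
tool_pos: [496.5, 101.2, 116.7]
tool_rot: [-2.047, 2.381, -0.001]
ft_force: [1.2, 3.2, 1.5]
finger_gap: -0.1
gripper_force: 1.6
```

```bash
cat > look.py <<'E'
from h import *
from plant import observe,vision
s=observe();p=s["tool_pos"];P=np.load("P.npy")
print(s["time_s"],"in grader",Ro.from_euler('z',-P[2]).apply(p-[P[0],P[1],0]).round(1),"F",Ro.from_euler('z',-P[2]).apply(s["ft_force"]).round(1))
for n in("scene","top"):
    C=vision.camera(n);f=C["frame"].astype(int)
    red=(f[...,2]>90)&(f[...,1]<.4*f[...,2])&(f[...,0]<.4*f[...,2])
    r,c=(195,240) if n=="scene" else (200,210)
    i,j=np.nonzero(red[r:r+40,c:c+50])
    if len(i): print(n,"red",len(i),j.mean()+c,i.mean()+r)
    for a in(0,.2,.4,.6,.75): print(a,proj(C,g2w(P,(-100,-65*np.sin(a-.35),92+65*np.cos(a-.35))))[0].round(1),end=" ")
    print()
E
python3 look.py
```

```text
13.275 in grader [-104.2   38.   116.7] F [0.7 3.3 1.5]
scene red 11 263.45454545454544 215.72727272727272
0 [261.2 217.2] 0.2 [264.8 214.7] 0.4 [268.4 212.9] 0.6 [272.1 212. ] 0.75 [274.7 211.8] 
top red 11 228.1818181818182 216.45454545454544
0 [225.4 216.9] 0.2 [230.6 217.6] 0.4 [236.1 218.5] 0.6 [241.7 219.5] 0.75 [245.8 220.2]
```

step_arm:
  targets:
    - {"tx":0.0125,"ty":0,"tz":0,"rx":0,"ry":0,"rz":0,"hand":0}
    - {"tx":0.0125,"ty":0,"tz":0,"rx":0,"ry":0,"rz":0,"hand":0}
    - {"tx":0.0125,"ty":0,"tz":0,"rx":0,"ry":0,"rz":0,"hand":0}
    - {"tx":0.0125,"ty":0,"tz":0,"rx":0,"ry":0,"rz":0,"hand":0}
    - {"tx":0.0125,"ty":0,"tz":0,"rx":0,"ry":0,"rz":0,"hand":0}

```text
time_s: 14.0
tool_pos: [491.7, 75.8, 116.0]
tool_rot: [2.047, -2.382, -0.0]
ft_force: [-0.0, 1.8, 0.9]
finger_gap: 0.2
gripper_force: 1.0
```

```bash
python3 look.py
```

```text
14.0 in grader [-105.2   12.2  116. ] F [-0.3  1.7  0.9]
scene red 6 270.3333333333333 211.16666666666666
0 [261.2 217.2] 0.2 [264.8 214.7] 0.4 [268.4 212.9] 0.6 [272.1 212. ] 0.75 [274.7 211.8] 
0 [225.4 216.9] 0.2 [230.6 217.6] 0.4 [236.1 218.5] 0.6 [241.7 219.5] 0.75 [245.8 220.2]
```

step_arm:
  targets:
    - {"tx":0.0125,"ty":0,"tz":0,"rx":0,"ry":0,"rz":0,"hand":0}
    - {"tx":0.0125,"ty":0,"tz":0,"rx":0,"ry":0,"rz":0,"hand":0}
    - {"tx":0.0,"ty":0,"tz":0,"rx":0,"ry":0,"rz":0,"hand":0}
    - {"tx":0.0,"ty":0,"tz":0,"rx":0,"ry":0,"rz":0,"hand":0}
    - {"tx":0.0,"ty":0,"tz":0,"rx":0,"ry":0,"rz":0,"hand":0}

```text
time_s: 14.72
tool_pos: [490.4, 66.5, 116.1]
tool_rot: [2.048, -2.382, -0.0]
ft_force: [0.3, 1.1, -0.1]
finger_gap: -0.0
gripper_force: 0.6
```

```bash
python3 look.py
```

```text
14.725 in grader [-105.1    2.8  116.1] F [ 0.1  1.2 -0.1]
scene red 10 273.4 210.7
0 [261.2 217.2] 0.2 [264.8 214.7] 0.4 [268.4 212.9] 0.6 [272.1 212. ] 0.75 [274.7 211.8] 
0 [225.4 216.9] 0.2 [230.6 217.6] 0.4 [236.1 218.5] 0.6 [241.7 219.5] 0.75 [245.8 220.2]
```

step_arm:
  targets:
    - {"tx":0.006,"ty":0,"tz":0,"rx":0,"ry":0,"rz":0,"hand":0}
    - {"tx":0.0,"ty":0,"tz":0,"rx":0,"ry":0,"rz":0,"hand":0}
    - {"tx":0.0,"ty":0,"tz":0,"rx":0,"ry":0,"rz":0,"hand":0}
    - {"tx":0.0,"ty":0,"tz":0,"rx":0,"ry":0,"rz":0,"hand":0}
    - {"tx":0.0,"ty":0,"tz":0,"rx":0,"ry":0,"rz":0,"hand":0}

```text
time_s: 15.45
tool_pos: [490.3, 64.2, 116.2]
tool_rot: [-2.048, 2.382, -0.0]
ft_force: [-0.1, 1.5, -0.7]
finger_gap: -0.1
gripper_force: 0.6
```

step_arm:
  targets:
    - {"tx":0.0,"ty":0,"tz":0,"rx":0,"ry":0,"rz":0,"hand":0}
    - {"tx":0.0,"ty":0,"tz":0,"rx":0,"ry":0,"rz":0,"hand":0}
    - {"tx":0.0,"ty":0,"tz":0,"rx":0,"ry":0,"rz":0,"hand":0}
    - {"tx":0.0,"ty":0,"tz":0,"rx":0,"ry":0,"rz":0,"hand":0}
    - {"tx":0.0,"ty":0,"tz":0,"rx":0,"ry":0,"rz":0,"hand":0}

```text
time_s: 16.08
tool_pos: [490.2, 64.2, 116.2]
tool_rot: [2.048, -2.382, -0.0]
ft_force: [0.0, 1.6, -1.0]
finger_gap: -0.1
gripper_force: 0.6
```

```bash
cat > balls.py <<'E'
from h import *
from plant import vision
import cv2
P=np.load("P.npy");C0=pickle.load(open("top.pkl","rb"));C=vision.camera("top")
# rectify top view to grader plane z=20 ; char map of change vs first frame
for name,F in(("diff",C),):
    ys=np.arange(100,-211,-4);xs=np.arange(56,-57,-5)
    for x in xs:
        row=""
        for y in ys:
            z=20
            u=proj(C,g2w(P,(x,y,z)))[0];i,j=int(round(u[1])),int(round(u[0]))
            a=F["frame"][i,j].astype(int);b=C0["frame"][i,j].astype(int)
            d=a-b
            row+="B" if d.max()>40 else "D" if d.min()<-35 else "."
        print(f"{x:4d}",row)
E
python3 balls.py; python3 look.py
```

```text
56 BBBBBBBBBBBBBDDBBBBBBBB.......................................................
  51 BBBBBBBBBBBBBBBBBBBBBBB.......................................................
  46 BBBB..BBBBBBBBBBBBBBBBBB......................................................
  41 BBBB...BBBBBBBBBBBBBBBBB......................................................
  36 DBBD..BBBBBBBBBBBBBBBBBB......................................................
  31 BBBD.......BBBBBBBBBBBBB......................................................
  26 BBBD........BBBBBBBBBBBB......................................................
  21 BBBD........BBBBBBBBBBBB......................................................
  16 BBBB..........BBBBBBBBBBB................................BBB..................
  11 BBBB....B..BB.DBBBBBBBBB.................................BB...................
   6 BBBDD.BBBBBBB.DDBBBBBBBB......................................................
   1 BBBBDDBBBBBB..DBBBBBBBBBB.....................................................
  -4 BBBBDDBBDDDBD..BDBBBBBBB......................................................
  -9 BBBBD
[... 392 characters left out ...]
.................
 -34 BBBBDDDDDDDDBDDBBBDDDDD.......................................................
 -39 BBBBBBBDDDDBBBBBBBDDDDDD.................................BB...................
 -44 BBBBBBBDDDDDBBDBBBDDDDDD......................................................
 -49 DDDDDDDDDDDDDDDDB.DDDDDD..D...................................................
 -54 ........D.............DDBB....................................................
16.125 in grader [-105.     0.4  116.2] F [-0.1  0.7 -0.8]
scene red 10 274.4 210.1
0 [261.2 217.2] 0.2 [264.8 214.7] 0.4 [268.4 212.9] 0.6 [272.1 212. ] 0.75 [274.7 211.8] 
0 [225.4 216.9] 0.2 [230.6 217.6] 0.4 [236.1 218.5] 0.6 [241.7 219.5] 0.75 [245.8 220.2]
```

Two bright balls show in the blue lane near y −130, x +14 and −39. The green lane needs a closer numeric look.

```bash
cat > green.py <<'E'
from h import *
from plant import vision
C0=pickle.load(open("top.pkl","rb"))["frame"].astype(int);F=np.mean([vision.camera("top")["frame"] for _ in range(4)],0)
P=np.load("P.npy")
sat=lambda f:(f[...,1]-f[...,2])
for f in(C0,F):
    for i in range(170,220,1): print(i,"".join("%3d"%sat(f)[i,j] for j in range(294,330)) if f is F else "",end="\n" if f is F else "")
C=vision.camera("top")
print([proj(C,g2w(P,(x,y,22)))[0].round(0).tolist() for x,y in((52,-144),(52,-204),(-52,-204),(-52,-144))])
E
python3 green.py
```

```text
170 171 172 173 174 175 176 177 178 179 180 181 182 183 184 185 186 187 188 189 190 191 192 193 194 195 196 197 198 199 200 201 202 203 204 205 206 207 208 209 210 211 212 213 214 215 216 217 218 219 170  -5 -5 -4 -5 -5 -5 -4 -4 -5 -5 -5 -6 -6 -6 -7 -7 -8 -8 -7 -7 -7 -7 -7 -7 -7 -6 -5 -4 -4 -5 -5 -5 -4 -4 -4 -4
171  -4 -4 -5 -4 -5 -5 -5 -5 -5 -5 -5 -4 -4 -5 -5 -6 -5 -6 -6 -5 -5 -7 -7 -7 -8 -7 -6 -6 -8 -7 -7 -6 -5 -4 -4 -3
172  -3 -3 -3 -4 -4 -4 -5 -5 -5 -5 -5 -5 -4 -4 -4 -5 -5 -5 -5 -5 -5 -5 -5 -5 -5 -6 -5 -7 -8 -7 -7 -7 -6 -6 -6 -6
173  -1 -1 -2 -2 -2 -3 -3 -4 -4 -5 -5 -5 -5 -4 -4 -5 -5 -5 -5 -5 -5 -4 -5 -4 -4 -5 -5 -5 -6 -6 -6 -6 -6 -6 -7 -8
174   2  1  0  0 -1 -1 -1 -2 -3 -3 -4 -5 -5 -5 -5 -5 -5 -5 -5 -5 -4 -4 -5 -5 -4 -4 -5 -5 -5 -5 -5 -5 -5 -6 -8 -8
175  12  9  6  4  3  2  0 -1 -1  0  0 -1 -2 -3 -3 -4 -5 -4 -5 -5 -5 -5 -4 -5 -4 -4 -4 -5 -5 -4 -5 -5 -5 -6 -7 -8
176  21 19 17 16 14  9  3 -1  0  7 12 11  8  6  5  2  0 -1 -2 -3 -3 -3 -4 -4 -5 -5 -5 -5 -5 -5 -5 -5 -5 -6 -7 -7
177  22 22 22 21 21 13  1 -2  2 14 22 21 20 18 16 15 12 10  8  7  5  2  1 -1 -2 -3 -3 -4 -5 -4 -5 -5 -5 -6 -6
[... 4114 characters left out ...]
8 -8 -8 -8 -7 -6 -6 -6 -6 -5 -5 -3 -2 -2 -2 -3 -4 -6 -9-13-14-14-13-13
215  -4 -4 -4 -5 -5 -5 -5 -5 -5 -6 -6 -6 -7 -7 -8 -7 -7 -8 -7 -9 -9 -7 -7 -6 -5 -5 -5 -4 -3 -4 -5-10-13-14-14-14
216  -3 -3 -3 -3 -3 -4 -4 -4 -4 -4 -5 -5 -5 -5 -5 -5 -6 -6 -7 -8 -8 -8 -8 -7 -7 -7 -7 -7 -6 -6 -7-10-12-13-14-13
217  -5 -5 -4 -4 -3 -3 -2 -2 -3 -4 -3 -4 -3 -4 -3 -4 -4 -4 -5 -5 -5 -5 -5 -5 -6 -7 -7 -7 -8 -8 -9-11-12-12-13-13
218  -7 -7 -7 -7 -6 -6 -5 -5 -5 -4 -4 -3 -2 -2 -3 -3 -3 -4 -3 -4 -3 -3 -4 -5 -5 -5 -6 -7 -9-11-11-12-12-12-12-12
219  -8 -8 -8 -8 -8 -7 -7 -7 -7 -7 -7 -6 -6 -6 -5 -4 -4 -4 -3 -2 -2 -2 -1 -3 -4 -4 -7-10-11-12-12-12-12-13-13-12
[[303.0, 175.0], [325.0, 179.0], [319.0, 217.0], [297.0, 213.0]]
```

Both large balls sit in the green lane, at about (319,183) and (317,201), and the two small ones in the blue lane. I'll let the pan settle back gently and withdraw.

step_arm:
  targets:
    - {"tx":-0.02,"ty":0,"tz":0,"rx":0,"ry":0,"rz":0,"hand":0}
    - {"tx":-0.025,"ty":0,"tz":0,"rx":0,"ry":0,"rz":0,"hand":0}
    - {"tx":-0.025,"ty":0,"tz":0,"rx":0,"ry":0,"rz":0,"hand":0}
    - {"tx":-0.025,"ty":0,"tz":0,"rx":0,"ry":0,"rz":0,"hand":0}
    - {"tx":-0.03,"ty":0,"tz":0,"rx":0,"ry":0,"rz":0,"hand":0}

```text
time_s: 17.1
tool_pos: [497.8, 114.4, 116.2]
tool_rot: [2.048, -2.382, 0.0]
ft_force: [-0.1, 0.4, -0.1]
finger_gap: 0.1
gripper_force: 0.0
```

step_arm:
  targets:
    - {"tx":-0.05,"ty":0,"tz":0,"rx":0,"ry":0,"rz":0,"hand":0}
    - {"tx":-0.03,"ty":0,"tz":0,"rx":0,"ry":0,"rz":0,"hand":0}
    - {"tx":0,"ty":0,"tz":-0.1,"rx":0,"ry":0,"rz":0,"hand":0}
    - {"tx":0,"ty":0,"tz":-0.13,"rx":0,"ry":0,"rz":0,"hand":0}
    - {"tx":0,"ty":0,"tz":-0.1,"rx":0,"ry":0,"rz":0,"hand":0}

```text
time_s: 17.73
tool_pos: [502.8, 145.8, 250.4]
tool_rot: [-2.048, 2.381, -0.001]
ft_force: [0.8, 1.4, -0.1]
finger_gap: -0.0
gripper_force: 0.0
```

step_arm:
  targets:
    - {"tx":0,"ty":0.08,"tz":0,"rx":0,"ry":0,"rz":0,"hand":0}
    - {"tx":0,"ty":0,"tz":0,"rx":0,"ry":0,"rz":0,"hand":0}
    - {"tx":0,"ty":0,"tz":0,"rx":0,"ry":0,"rz":0,"hand":0}
    - {"tx":0,"ty":0,"tz":0,"rx":0,"ry":0,"rz":0,"hand":0}

```text
time_s: 18.23
tool_pos: [471.2, 150.1, 247.8]
tool_rot: [2.047, -2.382, 0.0]
ft_force: [0.1, 0.4, -0.6]
finger_gap: -0.1
gripper_force: 0.0
```

```bash
python3 look.py; python3 balls.py
python3 - <<'E'
from h import *
from plant import vision
C0=pickle.load(open("top.pkl","rb"));C=vision.camera("top")
for n,(r,c) in dict(petri=(210,403),timer=(255,322)).items():
    print(n,np.abs(C["frame"][r-20:r+20,c-20:c+20].astype(int)-C0["frame"][r-20:r+20,c-20:c+20]).mean())
C1=pickle.load(open("top1.pkl","rb"))
ym=lambda f:(f[...,2].astype(int)>90)&(f[...,1]>.6*f[...,2])&(f[...,0]<.35*f[...,2])
i,j=np.nonzero(ym(C["frame"])[170:240,135:195]);print("cover",len(i),ray(C,(j.mean()+135,i.mean()+170),4))
E
```

```text
18.225 in grader [-136.5   82.6  247.8] F [ 0.   0.4 -0.6]
scene red 23 260.39130434782606 215.17391304347825
0 [261.2 217.2] 0.2 [264.8 214.7] 0.4 [268.4 212.9] 0.6 [272.1 212. ] 0.75 [274.7 211.8] 
top red 39 223.48717948717947 215.71794871794873
0 [225.4 216.9] 0.2 [230.6 217.6] 0.4 [236.1 218.5] 0.6 [241.7 219.5] 0.75 [245.8 220.2] 
  56 BBBBBBBBDBBBBDDBBBBBBBBB......................................................
  51 BBBBBBBBBBBBB.BBBBBBBBB.......................................................
  46 BBBBBBBBBBBBBBBBBBBBBBBB......................................................
  41 BBBBBBBBBBBBBBBBBBBBBBBB......................................................
  36 BBBBBBBBBBBBBBBBBBBBBBBB......................................................
  31 BBBBBBBBBBBBBBBBBBBBBBBB......................................................
  26 BBBBBBBBBBBBBBBBBBBBBBBB......................................................
  21 BBBBBBBBBBBBBBBBBBBBBBBB......................................................
  16 BBBBBBBBBBBBBBBBBBBBBBBB.................................BB...................
  11 
[... 552 characters left out ...]
......................DDDD....
 -24 BBBBBBBBBBBBBBBBBBBBBBBB...............................................DDD....
 -29 BBBBBBBBBBBBBBBBBBBBBBBB......................................................
 -34 BBBBBBBB..BBBBBBBBBBBBBB......................................................
 -39 BBBBBBBD...BBBBBBBBBBBBB.................................BB...................
 -44 BBBBBBBB..BBBBBBBBBBBBBB......................................................
 -49 BBBBBBBB...BBBBBBBBBBBB.......................................................
 -54 ..............................................................................
petri 11.363125
timer 11.10375
cover 130 [590.76703984 252.53418869   4.        ]
```

```bash
python3 -c "
from plant import bot
print(bot.hand_in())"
```

```text
the job is handed in; nothing more can be done
None
```

The job is handed in at about 18 s. The cover lies flat and right way up left of the grader, both large balls are in the green lane and both small ones in the blue lane, the pan is back at rest, and the petri dish and timer were not touched.

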